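# Press a bundle of gold-leaf packets through the guard window

### The job

With the fingertips, push the loose wooden carrier along its channel until it is fully home against the stop under the press plate. Then reach down through the window of the sloping guard and press the lever's pad fully down, without touching the guard, and come back out. Do not pick up or tip the carrier, do not press the lever before the carrier is home, and leave the other things on the table where they are.

Things in the scene. Friction and masses are not known exactly. Their poses are not given: they have to be found in the camera images.
- press: the bundle press, fixed to the table, its place and yaw varying: grey base plate 12 mm thick (x -130 to 100, y -200 to 270 mm) with a feed channel, a green press head and a guarded lever. Origin on the table surface, z up. The head (two columns at x = +-66 mm, crosshead 165 x 50 mm, spindle up to z = 190 mm) stands over y = -9 to 50 mm; its press plate comes down as the lever is pressed
- channel_stop (a point): middle of the steel stop that ends the feed channel, on the channel's floor (press frame x 0, y -10, z 12 mm; axes as the press's). The channel runs from here 275 mm along the press's +y, between two aluminium rails 14 mm high, 66 mm apart
- guard: steel guard over the lever, not to be touched: sloping panel 170 x 150 x 4 mm with a window 100 (its x) by 90 mm (y), on a cage of bars. Origin: window centre in the panel's upper face, at (-40, -115, 120) mm of the press frame; z: outward normal, leaning 20 degrees from vertical to the press's -x; x: up the slope; y as the press's. Panel edges 91 mm (low, front) to 149 mm (back) above the table
- lever_pad (a point): centre of the top face of the lever's round black pad (28 mm diameter, 12 mm thick), under the middle of the guard window: about 13 mm below the window's centre with the lever up, about 41 mm below it (79 mm above the table) fully down. It moves straight down, within 1.5 mm sideways
- lever (a joint): angle of the lever, rad: 0 up (start), 0.28 fully down at its end stop. Its hinge lies parallel to the press's y, 102 mm from the pad's centre on the press's +x side. It takes about 4 to 7 N on the pad, has no spring and stays where it is left.
- carrier: loose wooden carrier in the channel, 0.3 to 0.5 kg: board 60 (x) x 170 (y) x 12 mm with a stack of packets 34 mm high at its -y end and an upright block 50 x 25 mm, top at z = 57 mm, flush with its +y end. Origin: centre of the underside, axes as the press's. Push the block's outer face (y = +85 mm) towards -y. Home, its -y end meets the stop (origin at press y = 75 mm); it starts 45 to 95 mm short
- stack_a: a tied square stack of gold-leaf packets, 45 x 45 x 30 mm, loose on the press's base plate between the channel and the robot; origin at the centre of its underside. Leave alone.
- glue_jar: small closed jar, 38 mm diameter, 50 mm high, loose on the press's base plate on the far side of the channel; origin at the centre of its underside. Leave alone.
- stack_tall: a tied square stack of gold-leaf packets, 52 x 52 x 85 mm; origin at the centre of its underside. Leave alone.
- stack_low: a tied square stack of gold-leaf packets, 52 x 52 x 24 mm; origin at the centre of its underside. Leave alone.
- tin: round tin, 90 mm diameter, 62 mm high; origin at the centre of its underside. Leave alone.
- talc_bowl: white bowl, 90 mm diameter, 40 mm high; origin at the centre of its underside. Leave alone.
- spatula: spatula 200 mm long lying on the table along its x; origin at its underside near the middle. Leave alone.
Mind the look-alikes: they are no part of the job. Leave any blue or orange look-alike of the carrier alone.

How it is judged:
On the way, in this order (a step that is already met when the one before it is completed fails the run):
1. the carrier is pushed home against the stop, the lever still up (y of carrier in the frame of press below 0.081 m and value of joint lever below 0.06 rad), for 0.2 s.
2. the lever is pressed fully down with the carrier home (y of carrier in the frame of press below 0.081 m and value of joint lever above 0.255 rad), for 0.1 s.
At the end, for the whole second after the job is handed in: the carrier lies flat and at rest in its channel within 6 mm of the stop, and the lever is down to within 0.025 rad of its end stop; the fingers are out of the guard (grasp point over 30 mm above its panel, or 120 mm to the side) (all of step 2 and z of carrier in the frame of press between 0.008 and 0.016 m and angle between carrier's own z axis and vertical below 0.05 rad and linear speed of carrier below 0.01 m/s and (z of the grasp point in the frame of guard above 0.03 m or horizontal distance between the grasp point and guard above 0.12 m)); the robot touches nothing.
It fails at once if the guard is touched (contact force between any of the fingers, the arm and guard above 0.5 N).
It fails at once if the lever is pressed before the carrier is home (value of joint lever above 0.1 rad and not (y of carrier in the frame of press below 0.081 m)).
It fails at once if the carrier is lifted or tipped (z of carrier in the frame of press above 0.022 m or angle between carrier's own z axis and vertical above 0.15 rad).
It fails at once if another thing is shifted by more than 25 mm, or lifted (distance of any of stack_a, glue_jar, stack_tall, stack_low, tin, talc_bowl, spatula from where it was at the start of the episode above 0.025 m or height (world z) of any of stack_a, glue_jar, stack_tall, stack_low, tin, talc_bowl, spatula above 0.03 m).
It also fails if it takes over 53 s, if anything falls off the work surface, if the arm or the gripper's body presses on something with over 40 N, if the wrist force passes 120 N, or if a joint passes its speed limit or range.

### The arm

A 7-joint arm with a two-finger parallel gripper is mounted at the origin on the work surface. World frame = base frame: x ahead of the robot, y to its left, z up, the work surface at z = 0. Lengths are in m, angles in rad, forces in N, time in s.
With the tool pointing down it reaches from about 0.425 to 1.025 m from the base axis. Payload 9.4 kg.
Tool frame: the origin (TCP) lies between the finger pads; the fingertips stand 25 mm ahead of it and the grasp point (between the pads) lies 6 mm ahead of it (manip.finger_overhang is the z of the fingertips in the tool frame, in m); z points along the fingers, y is the line along which they close (so a half turn about z gives the same grasp; the last joint's range is limited). The gripper opens to 93 mm and grips with 3 to 60 N. Pads are 15 mm wide; open, the fingers measure 128 mm over their backs; the gripper's body (75 mm by 188 mm) begins 65 mm behind the grasp point.
Start: joints at [1.183, 0.599, -0.003, 1.599, 0.002, 0.943, -0.08], TCP at [0.222, -0.69, 0.244] pointing down, gripper open.
Joint ranges: [-2.57, 2.57], [-0.35, 1.97], [-1.29, 1.29], [0.11, 2.56], [-1.05, 4.19], [0.11, 1.86], [-2.63, 2.63]. Speed limits (rad/s): [2.22, 2.22, 3.01, 3.01, 3.14, 3.14, 3.14].

### API

Orientations are given as [roll, pitch, yaw] about the fixed x, y, z axes, in that order (R = Rz(yaw) Ry(pitch) Rx(roll)).
In Python, from bench import manip gives the robot as it stands. The module is installed in compiled form; this text tells all that it offers.
- The arm moves only by the tool apply_moves, never from a script. Its argument "increments" is a list of rows, each a list of 6 numbers: the shift along the tool's x, y, z scaled (see below), then the turn, a rotation vector about the tool's x, y, z scaled (see below). A call has 1 to 10 rows; each row is the pose to reach, as a shift and turn from the pose commanded when the call began, along the tool's axes at that moment, turning the shorter way round; what a row does not reach only later rows make up. The controller multiplies each number of a shift by 0.15 m and each number of a turn by pi rad. A row lasts 1/8 s, in which the tool goes at most 62.5 mm and 10.7 degrees, less where a joint would pass 70% of its speed; a pose out of reach is approached as far as the arm can. A call with a number of a shift or a turn outside -1 to 1 is refused whole. A call with a gripper value outside its range is refused whole. "hand" is the closure, from -1 (fully open) to 1 (shut), set as the call begins (left out, the last holds). The fingers move at their own pace and stop on an object; "newtons" is the grip in N (left out, the last holds). Time passes only in rows, so rows that repeat a pose let the fingers close. It gives the time, the measured TCP pose, the force, the opening and the grip force at its end, in the units of the state.
- manip.observe(): the state, without advancing time (a new reading comes with each control period).
- manip.capture(name): name is "scene" or "side" or "wrist"; returns the picture (420x560x3 uint8, red, green, blue); there is no depth.
- manip.camera_params(name): a dict with "K" (3x3 intrinsics, pixels), "origin" and "attitude" of the camera in the world; the wrist camera has in their place "mount" (4x4, takes a point from camera to tool coordinates, whose origin is the TCP and whose axes are the flange's). Camera axes: x right, y up, looking along -z (the intrinsics and any distortion apply to the point x, -y, -z); pixel columns grow to the right and rows downward; lengths in m; the calibration is good to about 2 mm. A picture is of the moment at which its call begins: read the wrist's pose just before it. camera_params takes no time and is no camera call.
- manip.hand_in(): hands the job in; it is judged then, once.
Trained networks look in the newest picture that a camera, given by its name, has taken for a name from the list of things; names that differ only in an ending like _2 or _b are one class to them, and where a whole thing is asked for, a point or a joint stands for the part that bears it (a point fixed in the world has none). Each returns a list of dicts, best first, with "conf" (0 to 1); they miss things now and then, are a little off and sometimes report something else, mostly with a low value. They report only what shows in the picture. A call takes as long as a camera call. They do not tell look-alikes from the thing itself.
- manip.outline_of(camera, thing): "pixels" (420x560 bool, what is visible of it) and "uv" ([column, row] in pixels, amid what is visible of it).
The state is a dict: "time": time; "joint_positions": joint angles; "dq": joint speeds; "joint_torque": joint torques, N m; "position": TCP position; "tcp_rot": TCP orientation; "wrist_force": force on the tool from outside, world axes, zero at the start; "torque": the same for the moment, N m; "opening": opening from 0.0 (shut) to 1.0 (fully open); "grasp_force": force on a finger pad.
Only numpy, scipy, OpenCV 4.12 (cv2) and the standard library are available. Lean on these libraries where they do the work, as an engineer would, in place of code of your own. Each camera call takes 0.05 s, during which the arm holds its last target. There are 200 camera calls.

## Working session

There is one attempt and no reset: what is moved stays moved. The work goes in short steps, Python scripts to look and compute and a tool call to move; the robot and the scene stay as the last step left them, time stands still between calls to the robot, and variables do not carry over. Pictures are saved under pics/ and viewed, at most 10 in all, crops included, and the job is handed in when it is done.

Besides the shell and the picture viewer there is one more tool, called after "Emit:" in YAML: its name, and indented under it one key for each argument. apply_moves: Moves the arm, as the interface text tells. Shifts and turns lie within -1 to 1; 1 stands for 0.15 m of shift or pi rad of turn. Its arguments: {"type":"object","properties":{"increments":{"type":"array"},"hand":{"type":"number"},"newtons":{"type":"number"}},"required":["increments"]}

```bash
mkdir -p pics
python3 - <<'E'
from bench import manip
import cv2,numpy as np
print(manip.observe())
a=[]
for c in("scene","side"):
    im=manip.capture(c); a.append(im); cv2.imwrite(f"pics/{c}0.png",im[...,::-1])
    p=manip.camera_params(c);print(c,p)
    for t in("press","guard","carrier","lever_pad","channel_stop","stack_a","glue_jar"):
        try: print(t,[(round(d["conf"],2),np.round(d["uv"])) for d in manip.outline_of(c,t)])
        except Exception as e: print(t,e)
print(manip.camera_params("wrist"),manip.finger_overhang)
E
```

```text
{'time': 0.0, 'joint_positions': array([ 1.18333704,  0.60013576, -0.00254755,  1.60010879,  0.00180703,
        0.94286311, -0.07978462]), 'dq': array([-0.00153205,  0.00030025, -0.00202175, -0.00128229, -0.00224125,
       -0.000141  , -0.00057413]), 'joint_torque': array([-5.38359654e-04, -7.65076947e+01,  1.49735894e+00, -2.52351004e+01,
       -5.23655035e-02,  1.69532862e-02,  1.39108774e-04]), 'position': array([ 0.22154865, -0.68986833,  0.24275971]), 'tcp_rot': array([-3.14008648e+00,  1.42480171e-04,  3.10840936e-01]), 'wrist_force': array([-0.08357082,  0.31082894, -0.06785868]), 'torque': array([ 0.03255606, -0.00220486,  0.06792874]), 'grasp_force': 0.0, 'opening': 1.0018282005623818}
scene {'K': array([[430.18588892,   0.        , 276.12821294],
       [  0.        , 430.18588892, 202.20281987],
       [  0.        ,   0.        ,   1.        ]]), 'origin': array([ 1.16532966, -0.03416756,  1.04335414]), 'attitude': array([ 0.58859918, -0.00787385,  1.48503811])}
press [(0.82, array([267., 205.]))]
guard [(0.65, array([228., 194.]))]
carrier [(0.88, array([331., 205.]))
[... 735 characters left out ...]
pad [(0.64, array([277., 228.]))]
channel_stop [(0.91, array([269., 223.])), (0.51, array([274., 229.]))]
stack_a [(0.56, array([228., 202.]))]
glue_jar [(0.25, array([276., 242.]))]
{'K': array([[352.9306961 ,   0.        , 284.36677502],
       [  0.        , 352.9306961 , 209.75075277],
       [  0.        ,   0.        ,   1.        ]]), 'mount': array([[ 1.84524717e-04,  9.68194786e-01,  2.50197567e-01,
         6.86137905e-02],
       [ 9.99999981e-01, -1.61089261e-04, -1.14145518e-04,
        -4.57064782e-04],
       [-7.02109540e-05,  2.50197583e-01, -9.68194797e-01,
        -1.39678962e-01],
       [ 0.00000000e+00,  0.00000000e+00,  0.00000000e+00,
         1.00000000e+00]])} 0.025
```

Run:
```python
import cv2
for c,(x0,y0,x1,y1) in (("scene",(110,80,450,300)),("side",(80,100,440,370))):
    im=cv2.imread(f"pics/{c}0.png")[y0:y1,x0:x1]
    s=800/(x1-x0); s=min(s,600/(y1-y0)); print(c,s)
    cv2.imwrite(f"pics/{c}0c.png",cv2.resize(im,None,fx=s,fy=s,interpolation=cv2.INTER_CUBIC))
```

```text
scene 2.3529411764705883
side 2.2222222222222223
```

View pics/scene0c.png

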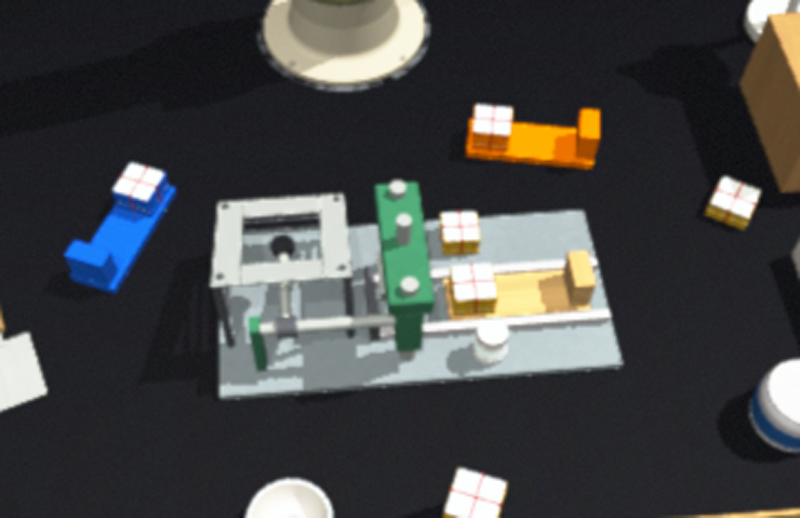

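View pics/side0c.png

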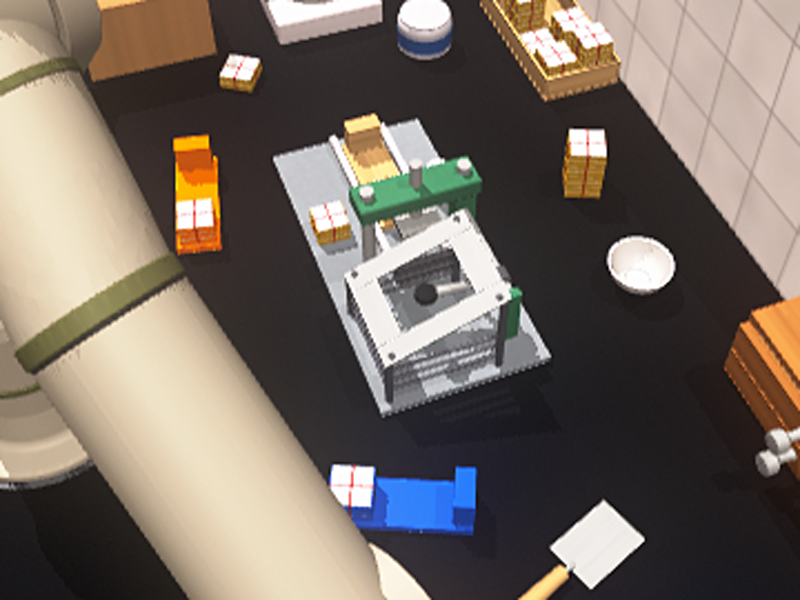

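The scene crop shows three carrier look-alikes, in full-image pixels. The wooden one is at (331,205), between the press's rails; the orange one is at (335,138) and the blue one at (163,181), both loose on the table. The wooden one in the channel fits the description, and the enlarged crops confirm it. The guard panel is at about crop (280,240) in the scene view, and (430,290) in the side view.

```bash
cat > h.py <<'E'
import numpy as np
from scipy.spatial.transform import Rotation as R
from scipy.optimize import least_squares
from bench import manip
def proj(c,P,pose=None):
    p=manip.camera_params(c)
    if c=="wrist":
        T=np.eye(4);T[:3,:3]=R.from_euler("xyz",pose["tcp_rot"]).as_matrix();T[:3,3]=pose["position"]
        T=T@p["mount"];A,o=T[:3,:3],T[:3,3]
    else: A,o=R.from_euler("xyz",p["attitude"]).as_matrix(),p["origin"]
    q=(np.atleast_2d(P)-o)@A*[1,-1,-1]
    q=q@p["K"].T; return q[:,:2]/q[:,2:]
def w(v,P): # v=x,y,yaw ; P press-frame mm
    return R.from_euler("z",v[2]).apply(np.atleast_2d(P)/1000)+[v[0],v[1],0]
def g(x,y):
    c,s=np.cos(np.radians(20)),np.sin(np.radians(20)); return [-40+x*c,-115+y,120+x*s]
E
cat > fit.py <<'E'
from h import *
S={"scene":[((-130,270,12),(584,211)),((100,270,12),(620,362)),((100,-200,12),(220,392)),
 (g(-85,-75),(218,201)),(g(-85,75),(343,195)),(g(85,-75),(212,284)),(g(85,75),(350,278)),
 (g(-50,-45),(243,216)),(g(-50,45),(322,211)),(g(50,45),(324,263)),(g(50,-45),(243,270))],
"side":[((-130,270,12),(275,157)),((100,270,12),(420,120)),((100,-200,12),(549,352)),((-130,-200,12),(384,407)),
 (g(-85,75),(347,277)),(g(85,75),(458,212)),(g(85,-75),(512,290)),(g(-85,-75),(388,367))]}
tr={"scene":lambda u:np.array(u)/2.35294+[110,80],"side":lambda u:np.array(u)/2.2222+[80,100]}
def res(v,cams=("scene","side")): return np.concatenate([(proj(c,w(v,[p for p,_ in S[c]]))-tr[c]([u for _,u in S[c]])).ravel() for c in cams])
for cams in (("scene",),("side",),("scene","side")):
    f=least_squares(res,[.65,0,0],args=(cams,),loss="soft_l1");print(cams,f.x,np.round(res(f.x,cams).reshape(-1,2),1).tolist())
v=f.x
C=[((25,85,57),(593,290)),((-25,85,57),(600,253)),((-25,60,57),(578,253))] # rough block top (scene crop)
for c,pts in (("scene",[((-25,85,69),(600,252)),((-25,60,69),(570,253)),((25,60,69),(574,275)),((25,85,69),(594,275))]),):
    fr=lambda y:(proj(c,w(v,[np.add(p,(0,y[0],0)) for p,_ in pts]))-tr[c]([u for _,u in pts]))
    for y in (120,135,150,165): print(y,np.round(fr([y]),1).tolist())
for c in("scene","side"): print(c,"pad",proj(c,w(v,(-40,-115,107))))
print("cols",w(v,[(0,260,12),(-40,-115,120)]))
E
python3 fit.py
```

```text
('scene',) [0.51228522 0.02386164 0.00855695] [[0.2, -0.4], [1.6, 1.2], [-0.4, 2.1], [0.3, 0.6], [0.3, -0.5], [-0.3, 0.8], [1.0, -1.0], [0.0, 0.1], [-0.9, -0.0], [-0.4, -1.7], [-1.0, -2.1]]
('side',) [0.51199218 0.01928511 0.01271337] [[-1.0, -0.6], [-0.6, -1.3], [2.0, 1.1], [-0.4, 2.1], [-0.8, -1.8], [2.9, -2.0], [1.1, 2.8], [-0.6, -0.4]]
('scene', 'side') [0.51257836 0.02324912 0.00999122] [[-0.1, -0.5], [1.4, 1.1], [-0.5, 2.4], [0.0, 0.8], [0.1, -0.4], [-0.5, 1.0], [0.8, -0.9], [-0.2, 0.3], [-1.1, 0.1], [-0.6, -1.5], [-1.2, -1.9], [-1.0, -1.6], [-0.7, -2.1], [1.4, 0.1], [-0.9, 0.8], [-1.2, -3.0], [2.5, -3.0], [0.5, 1.7], [-1.1, -1.7]]
120 [[-18.9, 0.7], [-15.0, 0.9], [-13.5, 6.5], [-12.9, 5.8]]
135 [[-13.6, 0.3], [-9.7, 0.5], [-8.0, 6.1], [-7.5, 5.4]]
150 [[-8.3, -0.1], [-4.4, 0.1], [-2.6, 5.6], [-2.1, 5.0]]
165 [[-3.0, -0.5], [0.9, -0.2], [2.8, 5.2], [3.3, 4.5]]
scene pad [[229.91760026 183.75877082]]
side pad [[271.60333645 229.75113878]]
cols [[ 0.50998069  0.28323614  0.012     ]
 [ 0.47372933 -0.09214479  0.12      ]]
```

Emit:
apply_moves:
  increments:
    - [1,-1,-0.2,0,0,-0.22]
    - [1,-1,-0.2,0,0,-0.22]
    - [1,-1,-0.2,0,0,-0.22]
    - [1,-1,-0.2,0,0,-0.22]
    - [1,-1,-0.2,0,0,-0.22]
  hand: 1
  newtons: 10

```text
time: 1.42
position: [0.3201, -0.5, 0.2745]
tcp_rot: [3.14, -0.0, 1.006]
wrist_force: [-0.0, 0.0, 0.5]
opening: 0.51
grasp_force: 0.0
```

Emit:
apply_moves:
  increments:
    - [1,0.3,0,0,0,-0.184]
    - [1,0.3,0,0,0,-0.184]
    - [1,0.3,0,0,0,-0.184]
    - [1,0.3,0,0,0,-0.184]
    - [1,0.3,0,0,0,-0.184]

```text
time: 2.05
position: [0.4361, -0.4012, 0.2732]
tcp_rot: [-3.141, 0.0, 1.575]
wrist_force: [0.1, 0.1, -0.7]
opening: 0.011
grasp_force: 0.0
```

Emit:
apply_moves:
  increments:
    - [1,0.25,0,0,0,0]
    - [1,0.25,0,0,0,0]
    - [1,0.25,0,0,0,0]
    - [1,0.25,0,0,0,0]

```text
time: 2.55
position: [0.4734, -0.2487, 0.2738]
tcp_rot: [3.142, 0.0, 1.579]
wrist_force: [-0.1, -1.0, 0.0]
opening: 0.004
grasp_force: 0.0
```

Emit:
apply_moves:
  increments:
    - [1,0,-0.2,0,0,0]
    - [1,0,-0.2,0,0,0]
    - [1,0,-0.2,0,0,0]
    - [1,0,-0.2,0,0,0]

```text
time: 3.05
position: [0.4723, -0.0997, 0.3042]
tcp_rot: [3.141, 0.001, 1.579]
wrist_force: [0.3, -0.2, -0.1]
opening: 0.004
grasp_force: 0.0
```

Run:
```python
from h import *
import cv2
s=manip.observe();im=manip.capture("wrist");np.save("w1.npy",np.r_[s["position"],s["tcp_rot"]])
v=[.5125,.0225,.01]
P=[(-130,-200,12),(100,-200,12)]+[g(*q) for q in((-85,-75),(-85,75),(85,-75),(85,75),(-50,-45),(-50,45),(50,45),(50,-45))]+[(-40,-115,107)]
u=proj("wrist",w(v,P),s);print(s["position"],np.round(u,1).tolist())
b=cv2.resize(im[...,::-1],None,fx=1.42,fy=1.42)
cv2.imwrite("pics/w1.png",b)
```

```text
[ 0.47226747 -0.09970246  0.30415271] [[216.0, 236.7], [394.3, 236.3], [211.2, 251.9], [202.7, 105.1], [374.7, 275.0], [386.3, 102.1], [239.7, 228.3], [236.5, 137.6], [341.4, 139.5], [337.6, 239.3], [286.2, 185.1]]
```

View pics/w1.png

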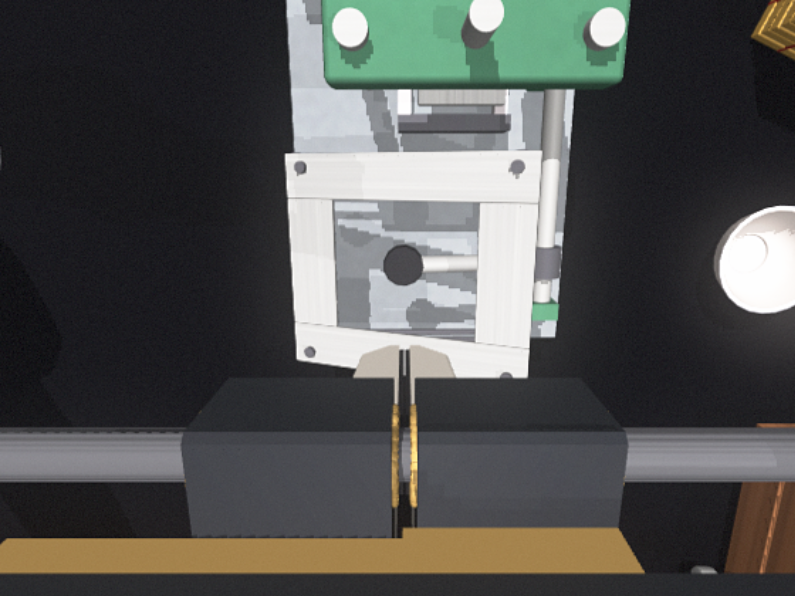

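The wrist view shows the guard window, with crop corners (335,200) to (476,342). The lever pad is at crop (403,265), full image (284,187), inside the window. The press prediction is about 2.5 mm off, so I'm refitting it.

```bash
cat >> fit.py <<'E'
print("----")
a=np.load("w1.npy");s={"position":a[:3],"tcp_rot":a[3:]}
W=[(g(-85,75),(286,155)),(g(85,75),(541,151)),(g(-85,-75),(297,360)),(g(-50,45),(335,200)),(g(50,45),(479,202)),(g(-50,-45),(335,326)),(g(50,-45),(476,342)),((100,-200,12),(556,337)),((-40,-115,107),(403,265))]
rw=lambda v:(proj("wrist",w(v,[p for p,_ in W]),s)-np.array([u for _,u in W])/1.4196).ravel()
for fun in (rw,lambda v:np.r_[rw(v),.5*res(v)]):
    f=least_squares(fun,v,loss="soft_l1");print(f.x,np.round(rw(f.x).reshape(-1,2),1).tolist())
    print(w(f.x,[(0,245,12),(0,285,12),(0,160,12),(-40,-115,107)]))
E
python3 fit.py|sed -n '/----/,$p'
```

```text
----
[0.50972874 0.02015657 0.01148172] [[-1.4, -1.3], [1.6, -1.3], [-0.3, 0.5], [-2.2, -0.6], [0.7, -0.0], [1.3, 1.0], [-0.6, 0.8], [0.6, 0.5], [-0.4, 0.9]]
[[ 0.50691578  0.26514042  0.012     ]
 [ 0.50645652  0.30513778  0.012     ]
 [ 0.50789171  0.18014602  0.012     ]
 [ 0.47105175 -0.09529511  0.107     ]]
[0.51007958 0.02029874 0.01002281] [[-1.1, -1.7], [2.0, -1.4], [-0.2, 0.2], [-1.9, -0.9], [1.0, -0.2], [1.4, 0.7], [-0.4, 0.7], [0.7, 0.5], [-0.2, 0.7]]
[[ 0.50762403  0.26528644  0.012     ]
 [ 0.50722313  0.30528443  0.012     ]
 [ 0.50847596  0.18029071  0.012     ]
 [ 0.4712342  -0.09509639  0.107     ]]
```

Emit:
apply_moves:
  increments:
    - [1,0.1,0,0,0,0]
    - [1,0.1,0,0,0,0]
    - [1,0.1,0,0,0,0]
    - [1,0.1,0,0,0,0]

```text
time: 3.6
position: [0.4864, 0.0503, 0.3031]
tcp_rot: [-3.141, -0.0, 1.579]
wrist_force: [0.8, -0.5, 0.2]
opening: 0.009
grasp_force: 0.0
```

Emit:
apply_moves:
  increments:
    - [1,0.1,0,0,0,0]
    - [1,0.1,0,0,0,0]
    - [1,0.1,0,0,0,0]
    - [1,0.1,0,0,0,0]

```text
time: 4.1
position: [0.5004, 0.2001, 0.3029]
tcp_rot: [-3.141, 0.0, 1.579]
wrist_force: [0.5, -0.2, 0.5]
opening: 0.003
grasp_force: 0.0
```

Run:
```python
from h import *
import cv2
s=manip.observe();im=manip.capture("wrist")
np.save("w2.npy",np.r_[s["position"],s["tcp_rot"]])
cv2.imwrite("pics/w2.png",cv2.resize(im[...,::-1],None,fx=1.42,fy=1.42)); print(s["position"],s["tcp_rot"])
```

```text
[0.50040765 0.20011233 0.3029167 ] [-3.14080471e+00  3.76846900e-04  1.57888614e+00]
```

View pics/w2.png

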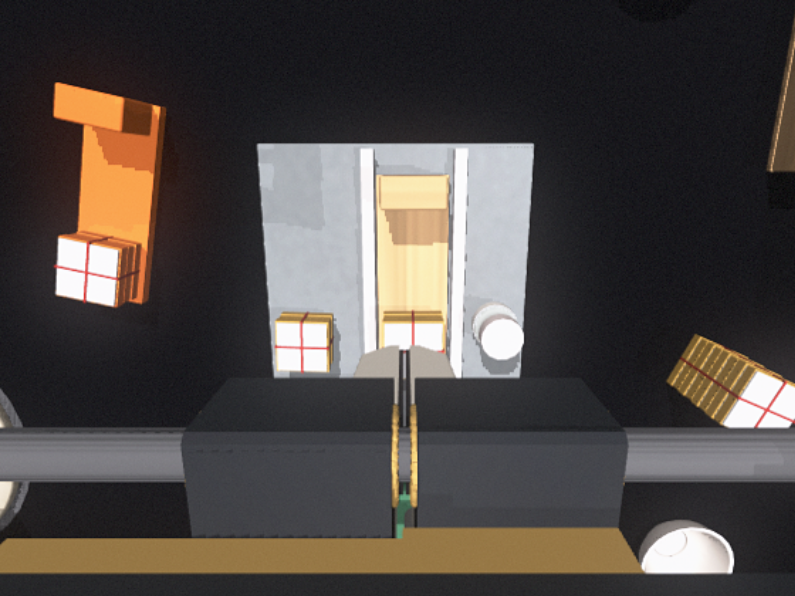

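The wrist view shows the wooden carrier between the rails, with its block's outer top edge at crop (413,176). That puts the push face at world y ≈ 0.263, and the way down beyond it is clear. The orange look-alike stays off to the left at crop (110,190).

Emit:
apply_moves:
  increments:
    - [0.4,0.05,0,0,0,0.001]
    - [0.7,0.05,0,0,0,0.001]
    - [0.7,0.05,0,0,0,0.001]
    - [0.7,0.05,0.4,0,0,0.001]
    - [0.7,0.05,0.8,0,0,0.001]
    - [0.7,0.05,1,0,0,0.001]
    - [0.7,0.05,1,0,0,0.001]

```text
time: 5.03
position: [0.506, 0.3019, 0.1515]
tcp_rot: [-3.138, 0.004, 1.574]
wrist_force: [-0.1, -0.5, 0.5]
opening: 0.004
grasp_force: 0.0
```

Emit:
apply_moves:
  increments:
    - [0,0,0.3,0,0,0]
    - [0,0,0.5,0,0,0]
    - [0,0,0.64,0,0,0]
    - [0,0,0.64,0,0,0]
    - [0,0,0.64,0,0,0]

```text
time: 5.65
position: [0.5071, 0.3058, 0.0593]
tcp_rot: [3.14, -0.001, 1.576]
wrist_force: [-0.5, 0.2, 0.0]
opening: 0.006
grasp_force: 0.0
```

Emit:
apply_moves:
  increments:
    - [-0.05,0,0,0,0,0]
    - [-0.1,0,0,0,0,0]
    - [-0.15,0,0,0,0,0]
    - [-0.2,0,0,0,0,0]
    - [-0.25,0,0,0,0,0]
    - [-0.3,0,0,0,0,0]
    - [-0.35,0,0,0,0,0]
    - [-0.4,0,0,0,0,0]
    - [-0.45,0,0,0,0,0]
    - [-0.5,0,0,0,0,0]

```text
time: 6.9
position: [0.5064, 0.2309, 0.0577]
tcp_rot: [3.141, -0.0, 1.577]
wrist_force: [-0.4, 3.8, 1.6]
opening: 0.002
grasp_force: 1.6
```

Emit:
apply_moves:
  increments:
    - [-0.04,0,0,0,0,0]
    - [-0.08,0,0,0,0,0]
    - [-0.12,0,0,0,0,0]
    - [-0.16,0,0,0,0,0]
    - [-0.2,0,0,0,0,0]
    - [-0.22,0,0,0,0,0]
    - [-0.24,0,0,0,0,0]

```text
time: 7.78
position: [0.5066, 0.1952, 0.0577]
tcp_rot: [3.141, -0.0, 1.577]
wrist_force: [1.5, 4.6, 2.7]
opening: 0.005
grasp_force: 2.1
```

Emit:
apply_moves:
  increments:
    - [-0.01,0,0,0,0,0]
    - [-0.02,0,0,0,0,0]
    - [-0.03,0,0,0,0,0]

```text
time: 8.15
position: [0.5066, 0.1909, 0.0576]
tcp_rot: [3.141, -0.0, 1.577]
wrist_force: [-0.2, 5.1, 3.2]
opening: 0.003
grasp_force: 2.3
```

Emit:
apply_moves:
  increments:
    - [-0.01,0,0,0,0,0]
    - [-0.02,0,0,0,0,0]
    - [-0.03,0,0,0,0,0]
    - [-0.03,0,0,0,0,0]

```text
time: 8.65
position: [0.5065, 0.1891, 0.0578]
tcp_rot: [3.141, -0.004, 1.579]
wrist_force: [-1.2, 12.3, 0.8]
opening: 0.003
grasp_force: 6.1
```

Emit:
apply_moves:
  increments:
    - [-0.01,0,0,0,0,0]
    - [-0.02,0,0,0,0,0]
    - [-0.02,0,0,0,0,0]

```text
time: 9.02
position: [0.5067, 0.1889, 0.0582]
tcp_rot: [3.139, -0.008, 1.581]
wrist_force: [-3.1, 19.6, 4.1]
opening: 0.007
grasp_force: 9.7
```

Emit:
apply_moves:
  increments:
    - [0.1,0,0,0,0,0]
    - [0.25,0,0,0,0,0]
    - [0.25,0,-0.4,0,0,0]
    - [0.25,0,-0.8,0,0,0]
    - [0.25,0,-1,0,0,0]

```text
time: 9.65
position: [0.5066, 0.2214, 0.2102]
tcp_rot: [3.14, -0.0, 1.577]
wrist_force: [-1.1, -0.6, -0.4]
opening: 0.003
grasp_force: 0.0
```

Emit:
apply_moves:
  increments:
    - [0,0,-0.4,0,0,0]
    - [0,0,-0.7,0,0,0]
    - [0,0,-0.7,0,0,0]

```text
time: 10.02
position: [0.5073, 0.2218, 0.3158]
tcp_rot: [3.137, -0.001, 1.576]
wrist_force: [-1.2, 0.8, -1.4]
opening: 0.006
grasp_force: 0.0
```

Run:
```python
from h import *
import cv2
s=manip.observe();im=manip.capture("wrist")
cv2.imwrite("pics/w3.png",cv2.resize(im[...,::-1],None,fx=1.42,fy=1.42)); print(s["position"],s["tcp_rot"],s["wrist_force"])
v=[.5101,.0203,.010]
print(1.42*proj("wrist",w(v,[(-25,160,69),(25,160,69),(-25,135,69),(25,135,69)]),s))
```

```text
[0.50729652 0.22175391 0.3157879 ] [ 3.13692302e+00 -1.42635548e-03  1.57623137e+00] [-1.21769753  0.83870747 -1.44661742]
[[373.06591262 311.64703698]
 [435.4062778  311.3014618 ]
 [373.66941695 341.17162615]
 [435.0590386  340.81842896]]
```

View pics/w3.png

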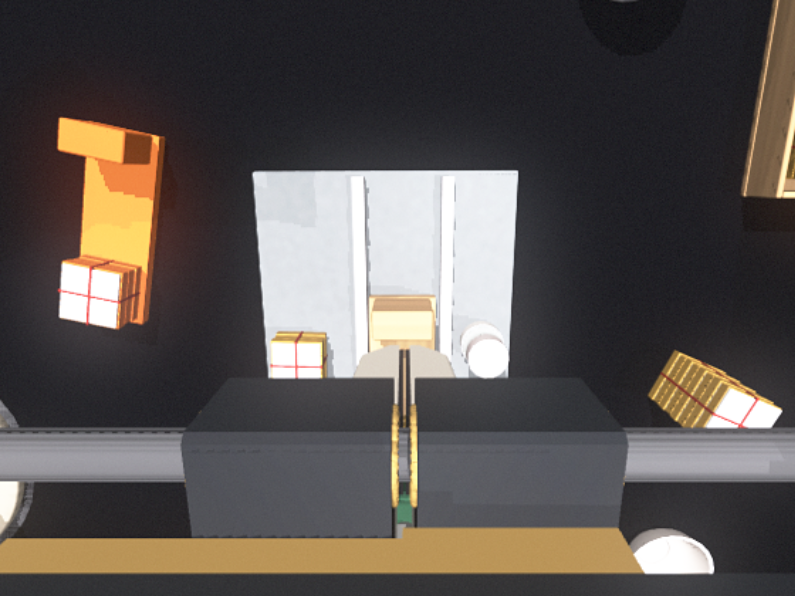

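The block's top outer edge is at crop (404,310) against 311.6 predicted for home. With the force rise at the stop, that confirms the carrier is home. Next is the lever.

Emit:
apply_moves:
  increments:
    - [-1,-0.12,0,0,0,0]
    - [-1,-0.12,0,0,0,0]
    - [-1,-0.12,0,0,0,0]
    - [-1,-0.12,0,0,0,0]

```text
time: 10.58
position: [0.4884, 0.0682, 0.3111]
tcp_rot: [-3.138, 0.001, 1.573]
wrist_force: [0.0, 0.5, -0.6]
opening: 0.004
grasp_force: 0.0
```

Emit:
apply_moves:
  increments:
    - [-1,-0.12,0,0,0,0]
    - [-1,-0.12,0,0,0,0]
    - [-1,-0.12,0,0,0,0]
    - [-1,-0.12,0,0,0,0]

```text
time: 11.08
position: [0.472, -0.0802, 0.3116]
tcp_rot: [-3.14, -0.0, 1.575]
wrist_force: [0.3, 0.5, 0.2]
opening: 0.004
grasp_force: 0.0
```

Emit:
apply_moves:
  increments:
    - [-0.11,0,0.2,0,0,0]
    - [-0.11,0,0.4,0,0,0]
    - [-0.11,0,0.4,0,0,0]
    - [-0.11,0,0.4,0,0,0]

```text
time: 11.58
position: [0.473, -0.0944, 0.2532]
tcp_rot: [3.141, -0.001, 1.579]
wrist_force: [1.2, 0.4, -0.6]
opening: 0.005
grasp_force: 0.0
```

Emit:
apply_moves:
  increments:
    - [0,-0.01,0.2,0,0,0]
    - [0,-0.01,0.4,0,0,0]
    - [0,-0.01,0.6,0,0,0]
    - [0,-0.01,0.73,0,0,0]
    - [0,-0.01,0.73,0,0,0]

```text
time: 12.2
position: [0.4712, -0.0953, 0.1431]
tcp_rot: [-3.141, -0.0, 1.578]
wrist_force: [0.1, -1.0, 0.3]
opening: 0.008
grasp_force: 0.0
```

Emit:
apply_moves:
  increments:
    - [0,0,0.03,0,0,0]
    - [0,0,0.06,0,0,0]
    - [0,0,0.09,0,0,0]
    - [0,0,0.12,0,0,0]
    - [0,0,0.15,0,0,0]
    - [0,0,0.18,0,0,0]
    - [0,0,0.2,0,0,0]
    - [0,0,0.22,0,0,0]

```text
time: 13.2
position: [0.4695, -0.0961, 0.1102]
tcp_rot: [-3.14, 0.001, 1.577]
wrist_force: [-3.5, 0.6, 6.2]
opening: 0.004
grasp_force: 3.4
```

Emit:
apply_moves:
  increments:
    - [0,0,0.01,0,0,0]
    - [0,0,0.02,0,0,0]
    - [0,0,0.03,0,0,0]
    - [0,0,0.04,0,0,0]
    - [0,0,0.04,0,0,0]

```text
time: 13.82
position: [0.4698, -0.0961, 0.1052]
tcp_rot: [-3.141, 0.001, 1.577]
wrist_force: [-7.4, 0.7, 22.9]
opening: 0.004
grasp_force: 11.8
```

Emit:
apply_moves:
  increments:
    - [0,0,0.01,0,0,0]
    - [0,0,0.02,0,0,0]
    - [0,0,0.02,0,0,0]

```text
time: 14.2
position: [0.4698, -0.0961, 0.1043]
tcp_rot: [3.141, 0.003, 1.577]
wrist_force: [-14.9, 1.9, 59.7]
opening: 0.005
grasp_force: 30.6
```

End stop reached: the force rose from 6 N to 60 N with the tip at about 79 mm. Now coming straight back out.

Emit:
apply_moves:
  increments:
    - [0,0,-0.1,0,0,0]
    - [0,0,-0.3,0,0,0]
    - [0,0,-0.5,0,0,0]
    - [0,0,-0.8,0,0,0]
    - [0,0,-1,0,0,0]
    - [0,0,-1,0,0,0]

```text
time: 14.95
position: [0.4718, -0.0963, 0.2532]
tcp_rot: [3.137, 0.001, 1.576]
wrist_force: [-0.4, -0.4, 0.5]
opening: 0.006
grasp_force: 0.0
```

Run:
```python
from h import *
import cv2
s=manip.observe();print(s["position"],s["wrist_force"])
im=manip.capture("side")[170:290,180:340]
cv2.imwrite("pics/side1.png",cv2.resize(im[...,::-1],None,fx=5,fy=5,interpolation=cv2.INTER_CUBIC))
```

```text
[ 0.47184435 -0.09632715  0.25318327] [-0.41715131 -0.44966251  0.46223319]
```

View pics/side1.png

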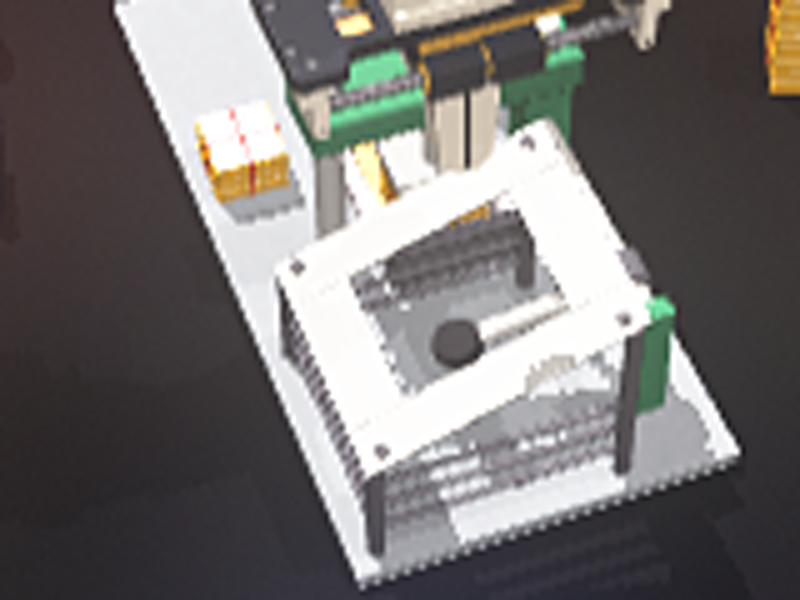

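The side view shows the pad at crop (458,341), full image (272,238). That is 8.5 px lower than before, which matches the full 28 mm stroke. The fingers are clear above the guard.

```bash
python3 -c "
from bench import manip
print(manip.hand_in())"
```

```text
the job is handed in; nothing more can be done
None
```

The carrier is home against the stop, the lever is fully down, the fingers are clear of the guard, and the job is handed in; the hand-in call returned no verdict, so these results rest on my force readings and the camera pictures.

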